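Reset the propeller-stand interlock with its button pair

ROBOT

A 6-joint arm with a two-finger parallel gripper is mounted at the origin on the work surface. World frame = base frame: x ahead of the robot, y to its left, z up, the work surface at z = 0. Lengths are in mm, angles in rad, forces in N, time in s.
With the tool pointing down it reaches from about 300 to 775 mm from the base axis. Payload 14.6 kg.
Tool frame: the origin (TCP) lies midway between the tips of the shut fingers; the grasp point (between the pads) lies 19 mm behind it (manip.hold_point_z is the distance from the TCP to the grasp point, in mm); z points along the fingers, y is the direction in which the jaws open and shut (so a half turn about z gives the same grasp; the last joint's range is limited). The gripper opens to 94 mm and grips with 3 to 60 N. Pads are 16 mm wide; open, the fingers measure 119 mm over their backs; the gripper's body (75 mm by 177 mm) begins 78 mm behind the grasp point.
Start: joints at [-1.201, 0.3, 1.521, -0, 1.321, -0.067], TCP at [232.665, -498.353, 205.446] pointing down, gripper open.
Joint ranges: [-3.03, 3.03], [-0.79, 2.21], [0.23, 2.52], [-1.04, 4.18], [0, 3.07], [-2.55, 2.55]. Speed limits (rad/s): [2.22, 2.22, 2.57, 3.14, 3.14, 3.14].

INTERFACE

Orientations are given as [roll, pitch, yaw] about the fixed x, y, z axes, in that order (R = Rz(yaw) Ry(pitch) Rx(roll)).
In Python, from cell import manip gives the robot as it stands.
- The arm moves only by the shell command python3 -m crank 'ROWS' [OPENING] [FORCE]. ROWS is JSON, a list of rows, each an object with "offset": the shift along the world's x, y, z in m, a list of three; "spin": the turn about the world's z in degrees. In form: [{"offset": [dx, dy, dz], "spin": spin}, ...]. A call has exactly 8 rows; each row is the pose to reach, as a shift and turn from the pose measured when the call began; what a row does not reach only later rows make up. A row lasts 1/12 s, in which the tool goes at most 41.7 mm and 7.16 degrees, less where a joint would pass 70% of its speed; a pose out of reach is approached as far as the arm can. A call with a gripper value outside its range is refused whole. OPENING is the opening, from 0 (shut) to 1 (fully open), set as the call begins (- or left out, the last holds). The fingers move at their own pace and stop on an object; FORCE is the grip in N (left out, the last holds). Time passes only in rows, so rows that repeat a pose let the fingers close, or fill a call up. It gives the time, the measured TCP pose, the force and the opening at its end, in the units of the state.
- manip.read_state(): the state, without advancing time (a new reading comes with each control period).
- manip.camera(name): name is "scene" or "top" or "wrist"; returns a dict with "pixels" (420x560x3 uint8, red, green, blue), "fx", "fy", "cx", "cy" (pixels), "extrinsics" (4x4, takes a point from world to camera coordinates); the wrist camera has in their place "hand_eye" (4x4, takes a point from camera to tool coordinates, whose origin is the TCP and whose axes are the flange's). Camera axes: x right, y down, z forward; pixel columns grow to the right and rows downward; lengths in mm; the calibration is good to about 2 mm. The wrist camera is an equidistant fisheye: a pixel r from the principal point sees the ray r / f radians off the axis. A picture is of the moment at which its call begins: read the wrist's pose just before it. There is no depth.
- manip.sign_off(): hands the job in, once; it reports no verdict.
Trained networks look in a picture, given as the dict that the camera call returned (one of the last four; its "shot" number tells which), for a name from the list of things; names that differ only in an ending like _2 or _b are one class to them, and where a whole thing is asked for, a point or a joint stands for the part that bears it (a point fixed in the world has none). Each returns a list of dicts, best first, with "conf" (0 to 1); they miss things now and then, are a little off and sometimes report something else, mostly with a low value. They report only what shows in the picture. A call takes as long as a camera call.
- manip.search_frame(picture, name): "location" ([x, y, z] in mm, in world coordinates, good to about 4 mm: the middle of the surface that is visible of it).
- manip.masks_of(picture, name): "mask" (420x560 bool, what is visible of it).
The state is a dict: "clock": time; "joints": joint angles; "qd": joint speeds; "effort": joint torques, N m; "eef_pos": TCP position; "eef_rot": TCP orientation; "wrist_force": force on the tool from outside, world axes, zero at the start; "moment": the same for the moment, N m; "finger_gap": finger opening in mm.
Only numpy, scipy, OpenCV 4.12 (cv2) and the standard library are available. Lean on these libraries where they do the work, as an engineer would, in place of code of your own. Each camera call takes 0.05 s, during which the arm holds its last target. There are 200 camera calls.

TASK

Reset the interlock on the green console: push its clear shutter fully back into the hood, then with one fingertip on each yellow button press both together (never one alone), hold them fully down for about three seconds and let both come up again, leaving the shutter open. Only push and press, do not grip or lift anything; leave the blue console's shutter and buttons as they are, and every loose thing where it is.

Things in the scene. Friction and masses are not known exactly. Their poses are not given: they have to be found in the camera images.
- green_console: green interlock console, bolted down: base 190 (its x) by 140 (its y) mm, its flat panel 30 mm above the bench; a hood 140 mm wide and 67 mm high covers the rear 70 mm (own x from +25 to +95 mm). Two low side rails at y = +-64 mm reach 40 mm above the bench. Origin at the centre of the underside, z up, x from its front (robot side) to the hood, y to its left; it may be turned up to 0.55 rad
- green_cap_left_top (a point): centre of the top face of the left round yellow button cap of the green console, 24 mm in diameter; at rest it stands 12 mm above the panel, that is 42 mm above the bench, at x = -20, y = +28 mm in the console's frame. The two caps are 56 mm apart, centre to centre
- green_cap_right_top (a point): centre of the top face of the right round yellow button cap of the green console, 24 mm in diameter; at rest it stands 12 mm above the panel, that is 42 mm above the bench, at x = -20, y = -28 mm in the console's frame. The two caps are 56 mm apart, centre to centre
- green_cap_left (a joint): travel of the left yellow cap, m: 0 up, 0.006 fully down against its stop; springs back by itself; 1.2 N starts it, 4 N takes it all the way
- green_cap_right (a joint): travel of the right yellow cap, m: 0 up, 0.006 fully down against its stop; springs back by itself; 1.2 N starts it, 4 N takes it all the way
- green_shutter_edge (a point): middle of the orange front edge (the upright face towards the console's front) of the green console's clear sliding shutter. The shutter is 116 mm wide and 16 mm thick, from 45 to 61 mm above the bench, this point 53 mm above it. Shut, it covers the caps with 3 mm of air above them and this edge is at x = -50 mm in the console's frame; open, it has gone into the hood and the edge is at x = +10 mm. In front of the shut edge 45 mm of bare panel is free for the fingers
- green_shutter (a joint): travel of that shutter along the console's +x, m: 0 shut, 0.060 fully open against its stop; starts within 0.012 of shut; friction 1.5 N, it stays where it is left
- blue_console: blue console of another stand with white caps, of the same build and size as the green one, to be left alone; bolted down: base 190 (its x) by 140 (its y) mm, its flat panel 30 mm above the bench; a hood 140 mm wide and 67 mm high covers the rear 70 mm (own x from +25 to +95 mm). Two low side rails at y = +-64 mm reach 40 mm above the bench. Origin at the centre of the underside, z up, x from its front (robot side) to the hood, y to its left; it may be turned up to 0.55 rad
- blue_cap_left (a joint): travel of its left white cap, m, 0 up, 0.006 down
- blue_cap_right (a joint): travel of its right white cap, m, 0 up, 0.006 down
- blue_shutter (a joint): travel of its shutter, m, 0 shut, 0.060 open
- hood_motor: loose small black and silver drone motor, 29 mm across, 32 mm high, standing on the flat top of the green console's hood; origin at the centre of its underside
- bench_motor: loose drone motor like the other, standing on the bench between the two consoles; origin at the centre of its underside
- tape_roll: loose black roll of tape lying flat, 70 mm across, 19 mm high, beyond the consoles; origin at the centre of its underside
- glue_bottle: loose small glue bottle, 26 mm across, 65 mm high, standing to the left; origin at the centre of its underside
- hex_driver: loose screwdriver with a grey handle, 170 mm long, lying along its own x, on the robot's side of the consoles
- propeller: loose black three-blade propeller, 126 mm across, 7 mm high, lying flat at the left; origin at its hub
- battery: loose yellow battery pack 105 x 36 x 34 mm lying to the right; origin at the centre of its underside
- parts_tray: loose clear open tray 90 x 130 x 30 mm beyond the consoles; origin at the centre of its underside

How it is judged (in metres and radians):
On the way, in this order (a step that is already met when the one before it is completed fails the run):
1. the green console's shutter is pushed fully back (value of joint green_shutter above 0.05 m and value of joint each of green_cap_left, green_cap_right below 0.0015 m), for 0.2 s.
2. both yellow caps are held fully down together for two seconds (value of joint each of green_cap_left, green_cap_right above 0.0045 m and value of joint green_shutter above 0.045 m), for 2 s.
3. both yellow caps are up again (value of joint each of green_cap_left, green_cap_right below 0.0015 m), for 0.2 s.
At the end, for the whole second after the job is handed in: Both yellow caps, held together at least 4.5 of 6 mm down for 2 s, are up again (within 1.5 mm); the green shutter is still open (over 45 of 60 mm) and at rest; the blue caps are up, the blue shutter is not opened (under 22 mm); loose things are within 20 mm of their start (all of step 3 and value of joint green_shutter above 0.045 m and velocity of joint green_shutter below 0.01 m/s and value of joint each of blue_cap_left, blue_cap_right below 0.0015 m and value of joint blue_shutter below 0.022 m and distance of each of hood_motor, bench_motor, tape_roll, glue_bottle, hex_driver, propeller, battery, parts_tray from where it was at the start of the episode below 0.02 m); the robot touches nothing.
It fails at once if one yellow cap is pressed (over 4.5 mm) while the other is up (under 1 mm) ((value of joint green_cap_left above 0.0045 m and value of joint green_cap_right below 0.001 m) or (value of joint green_cap_right above 0.0045 m and value of joint green_cap_left below 0.001 m)).
It fails at once if a blue-console button is pressed or its shutter opened (over 10 mm beyond its start range) (value of joint any of blue_cap_left, blue_cap_right above 0.003 m or value of joint blue_shutter above 0.022 m).
It fails at once if a loose thing is shifted by more than 20 mm, carried or lifted (distance of any of hood_motor, bench_motor, tape_roll, glue_bottle, hex_driver, propeller, battery, parts_tray from where it was at the start of the episode above 0.02 m).
It also fails if it takes over 51 s, if anything falls off the work surface, if the arm or the gripper's body presses on something with over 40 N, if the wrist force passes 120 N, or if a joint passes its speed limit or range.

## Working session

There is one attempt and no reset: what is moved stays moved. The work goes in short steps, Python scripts to look and compute and a shell command to move; the robot and the scene stay as the last step left them, time stands still between calls to the robot, and variables do not carry over. Pictures are saved under pics/ and viewed, about 8 in all and at most 12, crops included, and the job is handed in when it is done.

```bash
ls; mkdir -p pics; python3 - <<'E'
from cell import manip
import cv2
s=manip.read_state();print({k:s[k] for k in('clock','eef_pos','eef_rot','finger_gap')})
for n in("top","scene"):
    p=manip.camera(n);cv2.imwrite(f"pics/{n}0.png",p["pixels"][:,:,::-1])
    for t in("green_console","green_cap_left_top","green_cap_right_top","green_shutter_edge","green_shutter","hood_motor","bench_motor","blue_console","hex_driver"):
        print(n,t,[(([round(float(v)) for v in d["location"]]),round(d["conf"],2)) for d in manip.search_frame(p,t)[:3]])
E
```

```text
pics
{'clock': 0.0, 'eef_pos': array([ 232.55003051, -498.11118587,  204.87745988]), 'eef_rot': array([-3.14037583e+00, -8.02800967e-05,  4.36729791e-01]), 'finger_gap': 94.24852760717457}
top green_console [([607, 227, 62], 0.59)]
top green_cap_left_top []
top green_cap_right_top []
top green_shutter_edge [([602, 232, 61], 0.8)]
top green_shutter [([601, 238, 58], 0.82)]
top hood_motor [([665, 175, 88], 0.5)]
top bench_motor [([603, 5, 22], 0.61)]
top blue_console [([602, 231, 61], 0.61), ([506, -132, 61], 0.58), ([447, 446, 6], 0.32)]
top hex_driver [([357, 159, 22], 0.94)]
scene green_console [([646, 223, 63], 0.61)]
scene green_cap_left_top []
scene green_cap_right_top []
scene green_shutter_edge [([604, 239, 62], 0.76)]
scene green_shutter [([600, 240, 57], 0.59)]
scene hood_motor [([674, 170, 86], 0.67)]
scene bench_motor []
scene blue_console [([535, -139, 60], 0.72)]
scene hex_driver [([363, 155, 21], 0.84)]
```

View pics/top0.png

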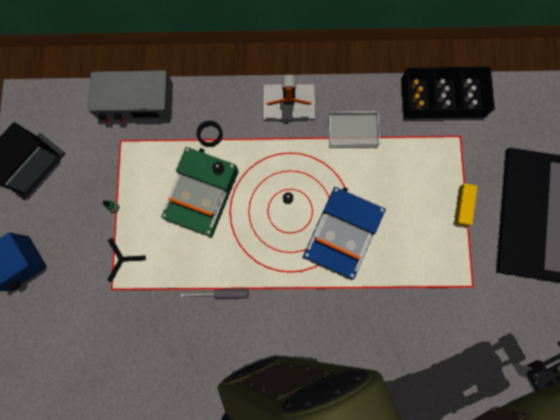

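View pics/scene0.png

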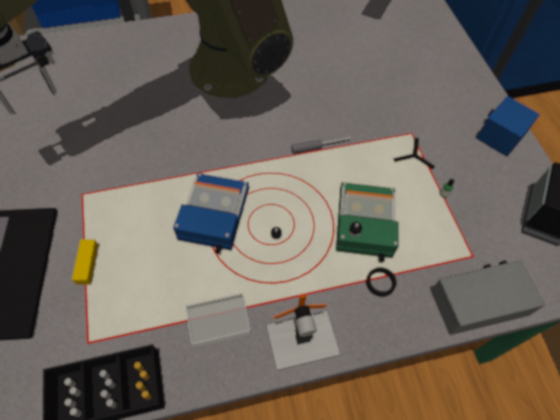

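The green console is at top-view (200,192), its hood up and to the right, with the orange edge running from (168,198) to (213,215). That gives a yaw of about -0.35. The hood motor is at (218,168) and the blue console is to the right. I'll measure the edge and caps by colour.

```bash
cat > h.py <<'E'
from cell import manip
import numpy as np, cv2
from scipy.spatial.transform import Rotation as R
def rays(p,uv,st=None):
    uv=np.atleast_2d(uv).astype(float)
    a=(uv-[p["cx"],p["cy"]])/[p["fx"],p["fy"]]
    if "hand_eye" in p:
        r=np.linalg.norm(a,axis=1)[:,None]+1e-9
        d=np.hstack([a/r*np.sin(r),np.cos(r)])
        T=np.eye(4);T[:3,:3]=R.from_euler("xyz",st["eef_rot"]).as_matrix();T[:3,3]=st["eef_pos"]
        T=T@p["hand_eye"]
    else:
        d=np.hstack([a,np.ones((len(a),1))]);T=np.linalg.inv(p["extrinsics"])
    return T[:3,3],d@T[:3,:3].T
def onz(p,uv,z,st=None):
    o,d=rays(p,uv,st);return (o+d*((z-o[2])/d[:,2])[:,None])[:,:2]
def hsvmask(p,lo,hi,roi):
    h=cv2.cvtColor(p["pixels"],cv2.COLOR_RGB2HSV);m=cv2.inRange(h,lo,hi)
    z=np.zeros_like(m);x0,y0,x1,y1=roi;z[y0:y1,x0:x1]=m[y0:y1,x0:x1];return z
def strip(p,m,z,st=None):
    n,l,s,c=cv2.connectedComponentsWithStats(m);i=1+s[1:,4].argmax()
    v,u=np.nonzero(l==i);w=onz(p,np.c_[u,v],z,st).astype(np.float32)
    (c,sz,_)=cv2.minAreaRect(w);_,ev=np.linalg.eigh(np.cov(w.T));d=ev[:,1]
    d=d if d[1]>0 else -d
    return w.mean(0),c,sz,np.arctan2(-d[0],d[1])  # yaw of console
E
python3 - <<'E'
from h import *
for n,roi in(("top",(150,130,250,250)),("scene",(320,170,410,260))):
    p=manip.camera(n)
    m=hsvmask(p,(3,130,120),(16,255,255),roi)
    print(n,m.sum()//255,strip(p,m,57))
E
```

```text
top 325 (array([574.97046, 250.6146 ], dtype=float32), (575.01416015625, 250.4282684326172), (114.7170181274414, 7.229911804199219), np.float64(-0.3648346679058827))
scene 108 (array([571.04535, 251.28824], dtype=float32), (570.6144409179688, 250.10914611816406), (111.36201477050781, 6.908031463623047), np.float64(-0.3632246534936725))
```

```bash
python3 -m crank '[{"offset":[0.013,0.031,0],"spin":5.6},{"offset":[0.027,0.063,0],"spin":11.2},{"offset":[0.04,0.094,0],"spin":16.8},{"offset":[0.053,0.126,0],"spin":22.4},{"offset":[0.067,0.157,0],"spin":28},{"offset":[0.08,0.189,0],"spin":33.6},{"offset":[0.094,0.22,0],"spin":39.2},{"offset":[0.107,0.252,0],"spin":44.7}]' 0.46 10
python3 -m crank '[{"offset":[0.013,0.031,0],"spin":5.6},{"offset":[0.027,0.063,0],"spin":11.2},{"offset":[0.04,0.094,0],"spin":16.8},{"offset":[0.053,0.126,0],"spin":22.4},{"offset":[0.067,0.157,0],"spin":28},{"offset":[0.08,0.189,0],"spin":33.6},{"offset":[0.094,0.22,0],"spin":39.2},{"offset":[0.107,0.252,0],"spin":44.7}]'
```

```text
clock: 1.77
eef_pos: [340.0, -244.9, 205.6]
eef_rot: [3.141, 0.0, 1.222]
wrist_force: [1.6, -0.3, -1.0]
finger_gap: 44.9
clock: 2.43
eef_pos: [447.5, 8.9, 205.8]
eef_rot: [3.141, 0.001, 2.007]
wrist_force: [-0.1, -0.9, 0.1]
finger_gap: 43.3
```

```bash
python3 -m crank '[{"offset":[0.013,0.031,0],"spin":5.6},{"offset":[0.026,0.063,0],"spin":11.2},{"offset":[0.039,0.094,0],"spin":16.8},{"offset":[0.052,0.126,0],"spin":22.4},{"offset":[0.065,0.157,-0.01],"spin":28},{"offset":[0.078,0.189,-0.02],"spin":33.6},{"offset":[0.091,0.22,-0.03],"spin":39.2},{"offset":[0.098,0.251,-0.036],"spin":44.2}]'
python3 - <<'E'
from h import *
s=manip.read_state();print(s["eef_pos"],s["eef_rot"],s["finger_gap"])
p=manip.camera("wrist");cv2.imwrite("pics/w1.png",p["pixels"][:,:,::-1])
print(p["fx"],p["cx"],p["cy"],p["hand_eye"].round(2))
m=hsvmask(p,(3,130,120),(16,255,255),(0,0,560,420));print(m.sum()//255,strip(p,m,57,s))
for t in("green_cap_left_top","green_cap_right_top","green_shutter_edge"):
    print(t,[(d["location"],d["conf"]) for d in manip.search_frame(p,t)[:2]])
E
```

```text
clock: 3.1
eef_pos: [545.9, 261.4, 168.5]
eef_rot: [3.141, -0.0, 2.783]
wrist_force: [-0.1, -0.0, 0.7]
finger_gap: 43.2
[545.91929225 261.41513135 168.47223886] [ 3.14127079e+00 -2.13516238e-04  2.78303015e+00] 43.228599115147766
325.19226210127806 281.1658061750896 206.63360683403732 [[  -0.     -0.96   -0.27   77.34]
 [   1.     -0.     -0.      0.25]
 [  -0.     -0.27    0.96 -179.03]
 [   0.      0.      0.      1.  ]]
1543 (array([577.38635, 255.1712 ], dtype=float32), (577.3302001953125, 253.76446533203125), (113.76995849609375, 7.738283634185791), np.float64(-0.3516751939880964))
green_cap_left_top []
green_cap_right_top []
green_shutter_edge [([596.4, 239.2, 61.2], 0.93)]
```

View pics/w1.png

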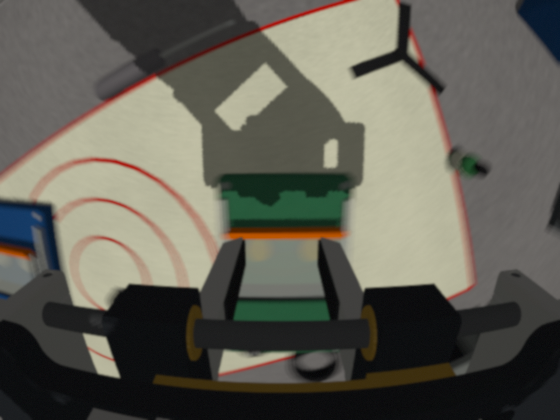

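The wrist view shows the tool centred and square on the orange edge (row 233, columns 228–345), with the fingers over the bare panel. All three cameras agree to about 4 mm. Next I descend in front of the edge.

```bash
python3 -m crank '[{"offset":[0,0,-0.018],"spin":0},{"offset":[0,0,-0.036],"spin":0},{"offset":[0,0,-0.054],"spin":0},{"offset":[0,0,-0.072],"spin":0},{"offset":[0,0,-0.09],"spin":0},{"offset":[0,0,-0.105],"spin":0},{"offset":[0,0,-0.115],"spin":0},{"offset":[0,0,-0.119],"spin":0}]'
python3 - <<'E'
from h import *
p=manip.camera("scene");c=p["pixels"][150:290,300:440,::-1];cv2.imwrite("pics/s2.png",cv2.resize(c,None,fx=4,fy=4,interpolation=cv2.INTER_CUBIC))
print(manip.read_state()["eef_pos"])
E
```

```text
clock: 3.97
eef_pos: [544.9, 259.0, 49.5]
eef_rot: [-3.141, -0.001, 2.776]
wrist_force: [-0.1, 0.7, -0.3]
finger_gap: 43.2
[544.96845839 259.27140087  49.56578725]
```

View pics/s2.png

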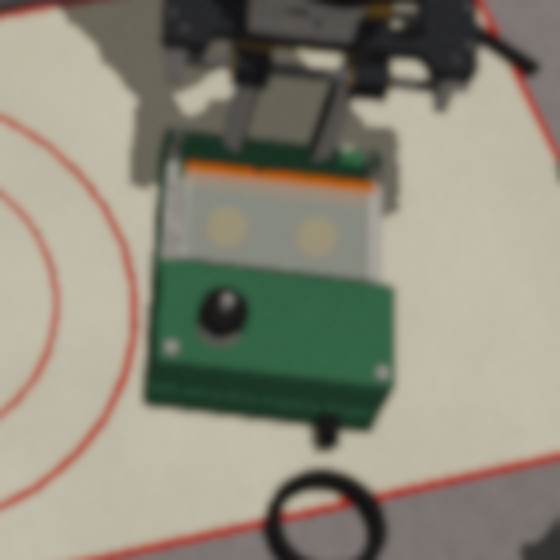

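The fingers stand in front of the edge at crop (235,145) and (322,155), lined up with the caps at (227,225) and (317,235). Now I push.

```bash
python3 -m crank '[{"offset":[0.0075,-0.0028,0],"spin":0},{"offset":[0.015,-0.0056,0],"spin":0},{"offset":[0.0225,-0.0084,0],"spin":0},{"offset":[0.030,-0.0112,0],"spin":0},{"offset":[0.0375,-0.0140,0],"spin":0},{"offset":[0.045,-0.0169,0],"spin":0},{"offset":[0.0525,-0.0197,0],"spin":0},{"offset":[0.06,-0.0225,0],"spin":0}]'
python3 - <<'E'
from h import *
s=manip.read_state();print(s["eef_pos"],s["wrist_force"])
p=manip.camera("scene");c=p["pixels"][150:290,300:440,::-1];cv2.imwrite("pics/s3.png",cv2.resize(c,None,fx=4,fy=4,interpolation=cv2.INTER_CUBIC))
E
```

```text
clock: 4.68
eef_pos: [605.7, 236.4, 49.6]
eef_rot: [-3.141, -0.001, 2.777]
wrist_force: [-2.2, 0.3, 0.9]
finger_gap: 43.4
[605.73189222 236.4238494   49.56483142] [-2.21662626  0.26576712  0.94868368]
```

View pics/s3.png

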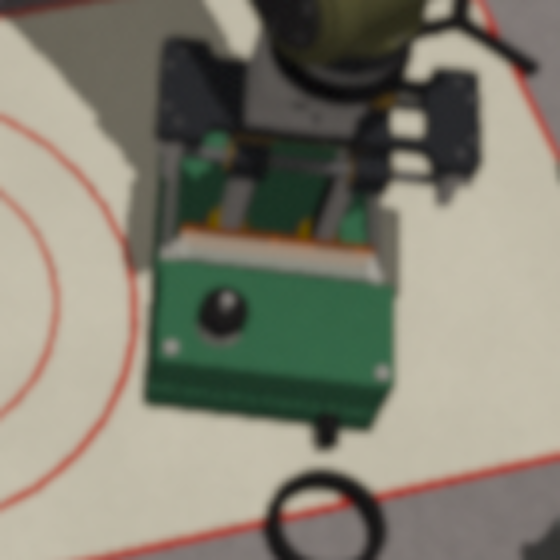

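The shutter is sliding, with the edge now at crop row 240, and the caps are being uncovered. I continue slowly to the stop.

```bash
python3 -m crank '[{"offset":[0.002,-0.0007,0],"spin":0},{"offset":[0.004,-0.0014,0],"spin":0},{"offset":[0.006,-0.0021,0],"spin":0},{"offset":[0.008,-0.0028,0],"spin":0},{"offset":[0.01,-0.0035,0],"spin":0},{"offset":[0.012,-0.0043,0],"spin":0},{"offset":[0.013,-0.0048,0],"spin":0},{"offset":[0.014,-0.0052,0],"spin":0}]'
python3 -m crank '[{"offset":[0.001,-0.0004,0],"spin":0},{"offset":[0.002,-0.0007,0],"spin":0},{"offset":[0.003,-0.0011,0],"spin":0},{"offset":[0.004,-0.0014,0],"spin":0},{"offset":[0.004,-0.0014,0],"spin":0},{"offset":[0.004,-0.0014,0],"spin":0},{"offset":[0.004,-0.0014,0],"spin":0},{"offset":[0.004,-0.0014,0],"spin":0}]'
```

```text
clock: 5.4
eef_pos: [616.8, 232.2, 49.3]
eef_rot: [-3.138, -0.01, 2.777]
wrist_force: [-38.1, 7.7, 17.6]
finger_gap: 43.4
clock: 6.07
eef_pos: [616.8, 232.6, 49.2]
eef_rot: [-3.136, -0.019, 2.778]
wrist_force: [-33.5, 6.8, 16.0]
finger_gap: 43.3
```

It is at the stop: the wrist force jumped to about 38 N and the tool stopped moving. The edge travelled about 56 mm, as it should. I back off 22 mm so the tips are above the caps, rising slightly, and look.

```bash
python3 -m crank '[{"offset":[-0.004,0.0015,0],"spin":0},{"offset":[-0.008,0.003,0.002],"spin":0},{"offset":[-0.012,0.0045,0.006],"spin":0},{"offset":[-0.016,0.006,0.01],"spin":0},{"offset":[-0.0206,0.0077,0.012],"spin":0},{"offset":[-0.0206,0.0077,0.012],"spin":0},{"offset":[-0.0206,0.0077,0.012],"spin":0},{"offset":[-0.0206,0.0077,0.012],"spin":0}]'
python3 - <<'E'
from h import *
s=manip.read_state();print(s["eef_pos"],s["eef_rot"],s["wrist_force"])
p=manip.camera("wrist");a=p["pixels"][170:350,180:390,::-1]
for n in("scene","wrist"):
    if n=="scene":p=manip.camera(n)
    for t in("green_cap_left_top","green_cap_right_top"):
        print(n,t,[(d["location"],d["conf"]) for d in manip.search_frame(p,t)[:2]])
c=p["pixels"][160:280,310:430,::-1]
q=manip.camera("top");t=q["pixels"][140:245,155:260,::-1]
f=lambda i:cv2.resize(i,(400,400),interpolation=cv2.INTER_CUBIC)
cv2.imwrite("pics/m4.png",np.hstack([f(a),f(c)]))
E
```

```text
clock: 6.73
eef_pos: [596.3, 240.1, 61.2]
eef_rot: [-3.136, -0.019, 2.778]
wrist_force: [-1.1, -0.1, -0.2]
finger_gap: 43.3
[596.33757957 240.1284177   61.22074397] [-3.13573345 -0.01879718  2.77813738] [-1.07671023 -0.12355371 -0.18590327]
scene green_cap_left_top []
scene green_cap_right_top [([594.3, 209.2, 45.8], 0.52)]
wrist green_cap_left_top []
wrist green_cap_right_top [([594.3, 209.2, 45.8], 0.52)]
```

View pics/m4.png

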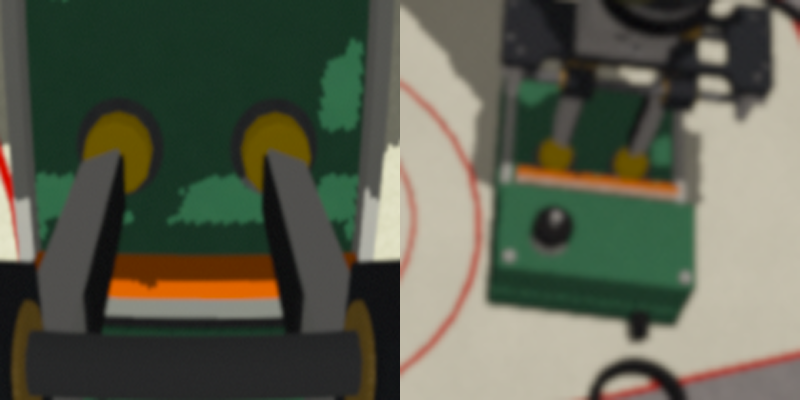

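```bash
python3 - <<'E'
from h import *
s=manip.read_state();p=manip.camera("wrist")
m=hsvmask(p,(20,120,60),(32,255,255),(180,205,390,275))
n,l,st,c=cv2.connectedComponentsWithStats(m)
y=s["eef_rot"][2]-np.pi;A=np.array([[np.cos(y),np.sin(y)],[-np.sin(y),np.cos(y)]])
for i in range(1,n):
    if st[i,4]>80:
        v,u=np.nonzero(l==i);w=(onz(p,np.c_[u,v],42,s)-s["eef_pos"][:2])@A.T
        print(st[i],"x",np.percentile(w[:,0],[1,99]).round(1),"y",np.percentile(w[:,1],[1,99]).round(1))
E
```

```text
[223 220  37  37 769] x [-13.   10.7] y [-37.6 -14.5]
[306 220  38  36 707] x [-13.    9.3] y [16.9 40.2]
```

The caps sit under the fingertips to within about 1.5 mm (centres at y -26 and +28.5, x -1 in the tool's frame). I descend and press slowly.

```bash
python3 -m crank '[{"offset":[0,0.001,-0.003],"spin":0},{"offset":[-0.0006,0.0013,-0.006],"spin":0},{"offset":[-0.0006,0.0013,-0.009],"spin":0},{"offset":[-0.0006,0.0013,-0.012],"spin":0},{"offset":[-0.0006,0.0013,-0.014],"spin":0},{"offset":[-0.0006,0.0013,-0.016],"spin":0},{"offset":[-0.0006,0.0013,-0.017],"spin":0},{"offset":[-0.0006,0.0013,-0.017],"spin":0}]'
python3 -m crank '[{"offset":[0,0,-0.001],"spin":0},{"offset":[0,0,-0.002],"spin":0},{"offset":[0,0,-0.003],"spin":0},{"offset":[0,0,-0.004],"spin":0},{"offset":[0,0,-0.005],"spin":0},{"offset":[0,0,-0.006],"spin":0},{"offset":[0,0,-0.007],"spin":0},{"offset":[0,0,-0.008],"spin":0}]'
```

```text
clock: 7.8
eef_pos: [595.5, 241.5, 43.9]
eef_rot: [-3.135, -0.019, 2.778]
wrist_force: [-0.4, -0.4, -0.1]
finger_gap: 43.6
clock: 8.47
eef_pos: [595.7, 241.5, 36.3]
eef_rot: [-3.136, -0.019, 2.778]
wrist_force: [-3.1, -1.2, 12.0]
finger_gap: 42.9
```

```bash
python3 -m crank '[{"offset":[0,0,-0.001],"spin":0},{"offset":[0,0,-0.002],"spin":0},{"offset":[0,0,-0.003],"spin":0},{"offset":[0,0,-0.003],"spin":0},{"offset":[0,0,-0.003],"spin":0},{"offset":[0,0,-0.003],"spin":0},{"offset":[0,0,-0.003],"spin":0},{"offset":[0,0,-0.003],"spin":0}]'
python3 - <<'E'
from h import *
s=manip.read_state();print(s["eef_pos"],s["wrist_force"],s["moment"])
p=manip.camera("wrist");a=p["pixels"][170:350,180:390,::-1]
p=manip.camera("scene");c=p["pixels"][160:280,310:430,::-1]
f=lambda i:cv2.resize(i,(400,400),interpolation=cv2.INTER_CUBIC)
cv2.imwrite("pics/m5.png",np.hstack([f(a),f(c)]))
E
```

```text
clock: 9.13
eef_pos: [595.9, 241.5, 36.0]
eef_rot: [-3.136, -0.018, 2.778]
wrist_force: [-12.3, -5.3, 26.5]
finger_gap: 43.2
[595.92465275 241.5348636   35.9541614 ] [-12.30086523  -5.28133639  26.52018048] [-0.82556266  2.45387375  0.08894903]
```

View pics/m5.png

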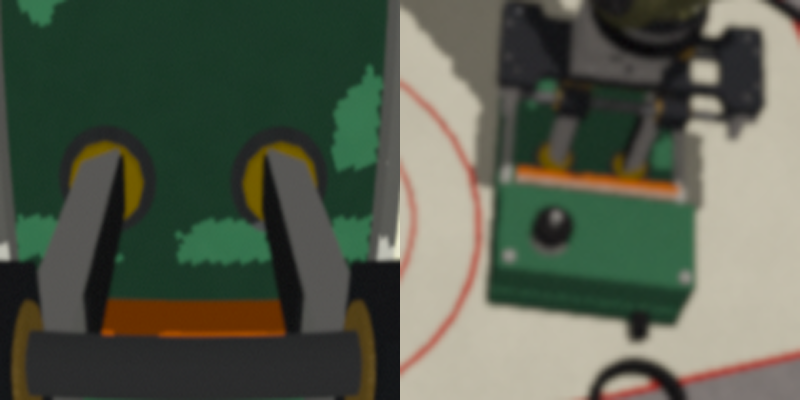

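Both tips are on their caps and both caps are down. z stopped at 36.0, which is 42 minus the 6 mm travel, and the force is at the hard stop. I hold.

```bash
for i in 1 2 3 4; do python3 -m crank '[{"offset":[0,0,-0.002],"spin":0},{"offset":[0,0,-0.002],"spin":0},{"offset":[0,0,-0.002],"spin":0},{"offset":[0,0,-0.002],"spin":0},{"offset":[0,0,-0.002],"spin":0},{"offset":[0,0,-0.002],"spin":0},{"offset":[0,0,-0.002],"spin":0},{"offset":[0,0,-0.002],"spin":0}]'; done
```

```text
clock: 9.9
eef_pos: [596.0, 241.6, 36.1]
eef_rot: [-3.137, -0.018, 2.778]
wrist_force: [-11.0, -5.0, 23.9]
finger_gap: 43.4
clock: 10.57
eef_pos: [595.9, 241.6, 36.0]
eef_rot: [-3.137, -0.018, 2.779]
wrist_force: [-10.8, -4.3, 21.8]
finger_gap: 43.0
clock: 11.23
eef_pos: [596.0, 241.6, 36.1]
eef_rot: [-3.137, -0.017, 2.779]
wrist_force: [-10.7, -4.2, 21.7]
finger_gap: 42.8
clock: 11.9
eef_pos: [596.0, 241.6, 36.1]
eef_rot: [-3.137, -0.017, 2.779]
wrist_force: [-11.8, -4.4, 22.5]
finger_gap: 42.9
```

That is about 3 s of holding. I release straight up.

```bash
python3 -m crank '[{"offset":[0,0,0.001],"spin":0},{"offset":[0,0,0.003],"spin":0},{"offset":[0,0,0.005],"spin":0},{"offset":[0,0,0.008],"spin":0},{"offset":[0,0,0.012],"spin":0},{"offset":[0,0,0.02],"spin":0},{"offset":[0,0,0.03],"spin":0},{"offset":[0,0,0.04],"spin":0}]'
python3 -m crank '[{"offset":[0,0,0.02],"spin":0},{"offset":[0,0,0.04],"spin":0},{"offset":[0,0,0.06],"spin":0},{"offset":[0,0,0.08],"spin":0},{"offset":[0,0,0.1],"spin":0},{"offset":[0,0,0.1],"spin":0},{"offset":[0,0,0.1],"spin":0},{"offset":[0,0,0.1],"spin":0}]'
python3 - <<'E'
from h import *
s=manip.read_state();print(s["wrist_force"],np.abs(s["qd"]).max())
p=manip.camera("wrist");a=p["pixels"]
p=manip.camera("scene");c=p["pixels"]
for t in("green_cap_left_top","green_cap_right_top","green_shutter_edge","hood_motor"):
    print(t,[(d["location"],d["conf"]) for d in manip.search_frame(p,t)[:1]])
f=lambda i:cv2.resize(i[:,:,::-1],(400,300),interpolation=cv2.INTER_AREA)
cv2.imwrite("pics/m6.png",np.hstack([f(a),f(c[120:300,200:440])]))
E
```

```text
clock: 12.57
eef_pos: [596.0, 241.6, 77.1]
eef_rot: [-3.137, -0.017, 2.779]
wrist_force: [-0.3, -0.0, 0.4]
finger_gap: 43.2
clock: 13.23
eef_pos: [595.7, 241.4, 176.5]
eef_rot: [-3.136, -0.018, 2.779]
wrist_force: [-0.1, 0.2, -0.2]
finger_gap: 43.4
[-0.0898806   0.2106992  -0.22967151] 0.01597779265473694
green_cap_left_top [([612.2, 266.1, 41.0], 0.62)]
green_cap_right_top [([593.5, 212.5, 42.8], 0.57)]
green_shutter_edge [([671.6, 174.0, 84.4], 0.67)]
hood_motor [([668.6, 173.0, 87.0], 0.66)]
```

View pics/m6.png

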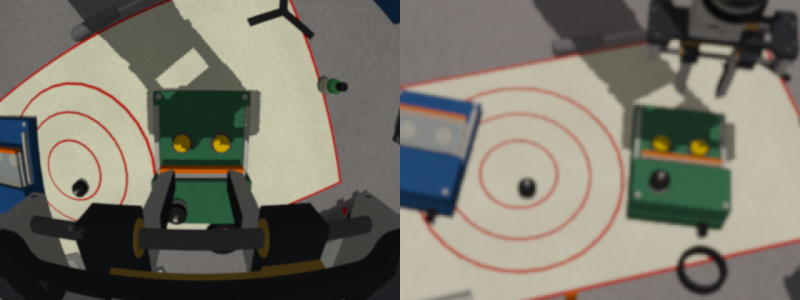

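Both caps are up (wrist view (181,143) and (221,143), heights about 41 and 43 mm). The shutter is open, with its orange edge at the hood, and the motor is still on the hood. The robot is clear of everything.

```bash
python3 -c "
from cell import manip
print(manip.sign_off())"
```

```text
the job is handed in; nothing more can be done
None
```

I reset the green console's interlock and handed the job in at about 13 s on the robot's clock; the sign-off gives no verdict.

- **Shutter:** I pushed it back with both fingertips until it hit its stop, where the wrist force rose to about 38 N. The edge had moved about 56 mm.
- **Buttons:** I pressed both caps together, one fingertip each, and held them at their stop for a little over 3 s. The tool stood at z = 36 mm with about 22–26 N on it. I then released them straight up.
- **Last checks:** The final pictures show both caps up, at about 41 and 43 mm against the expected 42 mm. The shutter is open and the robot is clear, with no force on the wrist. The blue console and both motors look untouched. I did not measure the other loose things again, but the arm never came near them.
- **Disagreements:** In the last picture the network put the shutter edge on the hood motor, so I judged the shutter by eye and by the push. The cameras differed by about 4 mm on the edge position, which was within what the press needed.

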